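Turn a painted panel over against the tipping fence

ROBOT

A 6-joint arm with a two-finger parallel gripper is mounted at the origin on the work surface. World frame = base frame: x ahead of the robot, y to its left, z up, the work surface at z = 0. Lengths are in m, angles in degrees, forces in N, time in s.
With the tool pointing down it reaches from about 0.325 to 0.85 m from the base axis. Payload 4.4 kg.
Tool frame: the origin (TCP) lies on the mounting face of the last link; the fingertips stand 199 mm ahead of it and the grasp point (between the pads) lies 180 mm ahead of it (arm.tcp_to_grasp is the distance from the TCP to the grasp point, in m); z points along the fingers, x is the direction in which the jaws open and shut, and the axes are right-handed (so a half turn about z gives the same grasp; the last joint's range is limited). The gripper opens to 94 mm and grips with 3 to 60 N. Pads are 16 mm wide; open, the fingers measure 119 mm over their backs; the gripper's body (75 mm by 177 mm) begins 78 mm behind the grasp point.
Start: joints at [-84.483, 11.837, 88.321, -0, 79.842, -8.623], TCP at [0.14, -0.558, 0.405] pointing down, gripper open.
Joint ranges: [-156.59, 156.59], [-49.26, 127.26], [12.9, 141.05], [-63.56, 243.56], [4.71, 150.69], [-161.64, 161.64]. Speed limits (degrees/s): [159.86, 159.86, 180, 180, 180, 180].

INTERFACE

Orientations are given as [roll, pitch, yaw] about the fixed x, y, z axes, in that order (R = Rz(yaw) Ry(pitch) Rx(roll)).
In Python, from workcell import arm gives the robot as it stands.
- The arm moves only by the tool carry_out, never from a script. Its argument "series" is a list of rows, each a list of 3 entries, a list of its own where there are three numbers: the shift along the tool's x, y, z in m, then the turn, a rotation vector about the tool's x, y, z in rad, then the closure, from 0 (fully open) to 1 (shut). A call has 1 to 10 rows; each row is the pose to reach, as a shift and turn from the pose commanded when the call began, along the tool's axes at that moment; what a row does not reach only later rows make up. A row lasts 1/8 s, in which the tool goes at most 62.5 mm and 10.7 degrees, less where a joint would pass 70% of its speed; a pose out of reach is approached as far as the arm can. A call with a gripper value outside its range is refused whole. The fingers move at their own pace and stop on an object; the grip force is fixed at half the most. Time passes only in rows, so rows that repeat a pose let the fingers close. It gives the time, the measured TCP pose, the force and the opening at its end, in the units of the state.
- arm.get_obs(): the state, without advancing time (a new reading comes with each control period).
- arm.read_camera(name): name is "scene" or "side" or "wrist"; returns the picture (384x512x3 uint8, blue, green, red); there is no depth.
- arm.get_calibration(name): a dict with "K" (3x3 intrinsics, pixels), "pose" (4x4, takes a point from camera to world coordinates). Camera axes: x right, y down, z forward; pixel columns grow to the right and rows downward; lengths in m; the calibration is good to about 2 mm. The wrist camera is an equidistant fisheye: a pixel r from the principal point sees the ray r / f radians off the axis. A picture is of the moment at which its call begins: read the wrist's pose just before it. get_calibration takes no time and is no camera call; for the wrist camera it gives the pose at the moment of the call.
- arm.close_job(): hands the job in, once; it reports no verdict.
Trained networks look in the newest picture that a camera, given by its name, has taken for a name from the list of things; names that differ only in an ending like _2 or _b are one class to them, and where a whole thing is asked for, a point or a joint stands for the part that bears it (a point fixed in the world has none). Each returns a list of dicts, best first, with "score" (0 to 1); they miss things now and then, are a little off and sometimes report something else, mostly with a low value. They report only what shows in the picture. A call takes as long as a camera call. They do not tell look-alikes from the thing itself.
- arm.boxes_of(target, camera): "at" ([column, row] in pixels, amid what is visible of it).
- arm.regions_of(target, camera): "mask" (384x512 bool, what is visible of it) and "at" ([column, row] in pixels, amid what is visible of it).
- arm.spot_point(target, camera): "at" ([column, row] in pixels: a listed point, or the origin of a listed thing).
The state is a dict: "clock": time; "joint_pos": joint angles; "qvel": joint speeds; "effort": joint torques, N m; "ee_pos": TCP position; "orientation": TCP orientation; "ft_force": force on the tool from outside, world axes, zero at the start; "torque": the same for the moment, N m; "width": finger opening in m.
Only numpy, scipy, OpenCV 4.12 (cv2) and the standard library are available. Lean on these libraries where they do the work, as an engineer would, in place of code of your own. Each camera call takes 0.05 s, during which the arm holds its last target. There are 200 camera calls.

TASK

Turn the small blue-painted panel over so that its bare wood back is up: with the fingertips push it along the table against the slanted metal face of the fence until it tips up and leans on the fence, then reach behind its raised edge and push it back over towards the robot, so that it falls onto its blue face and lies flat on the table on the robot's side of the fence. Never pick the panel up off the table, and leave everything else on the table where it is.

Things in the scene. Friction and masses are not known exactly. Their poses are not given: they have to be found in the camera images.
- panel: flat plywood panel, 95 mm (its x) by 110 mm (its y) by 9 mm thick, 55 to 115 g; one face blue, the other bare light wood. Origin at the centre of the bare face (underside at the start); z points out of the blue face (up at the start, down when turned over), +x towards the fence, within 0.3 rad of its x axis. Starts flat on the table. Friction on the table about 0.6
- panel_near (a point): middle of the panel's edge nearest the robot at the start (x = -47.5 mm, half way through the thickness)
- panel_far (a point): middle of the panel's edge nearest the fence at the start (x = +47.5 mm, half way through the thickness)
- fence: fence fixed to the table, 200 mm long (its y). Smooth slippery metal face (friction 0.2) rising away from the robot: first at 40 degrees up to 16 mm high, then at 65 degrees to its top edge. Origin at table height, middle of the face's foot line; x level, into the fence, away from the robot; z up. A timber back 50 mm high ends 52 mm behind the foot line (+x), two flat feet 12 mm high end at 95 mm
- offcut: brown wooden offcut lying flat, 130 x 34 x 22 mm, loose; origin at the centre of its underside. Bystander, on the left (+y) of the panel's run-up, to be left alone
- tape: yellow roll of tape lying flat, 76 mm across, 24 mm high, loose; origin at the centre of its underside. Bystander, on the right (-y) of the panel's run-up, to be left alone
- tub: white lidded tub with a green lid, 92 mm across, 75 mm high, loose; origin at the centre of its underside. Bystander, to be left alone
- cup: clear plastic cup standing upright, 72 mm across the rim, 85 mm high, loose; origin at the centre of its underside. Bystander, to be left alone
- brush: paint brush lying flat, about 200 mm long, handle to its -x, loose. Bystander, to be left alone
- stone: lump of grey stone, 100 mm across, 54 mm high, loose; origin at the centre of its underside. Bystander, to be left alone
- paint: small glass paint jar with a red cap, 56 mm across, 70 mm high, loose; origin at the centre of its underside. Bystander, to be left alone
- fence_top (a point): middle of the top edge of the fence's metal face, 54 mm high and 37 mm behind the foot line. A panel pushed home climbs the face until it leans over this edge at about 56 degrees, its near edge at the foot line, its far edge about 79 mm high and 53 mm behind the foot line; pushed on further its near edge would climb the face too
Not all that is in view belongs to the job. Several things have the shape of the panel; the one meant has the colours described above.

How it is judged:
By the outcome, as a careful person would: the job done as asked, in the order asked, and still so for the second after the job is handed in, with the robot touching nothing.
It also fails if it takes over 48 s, if anything falls off the work surface, if the arm or the gripper's body presses on something with over 40 N, if the wrist force passes 120 N, or if a joint passes its speed limit or range.

## Working session

There is one attempt and no reset: what is moved stays moved. The work goes in short steps, Python scripts to look and compute and a tool call to move; the robot and the scene stay as the last step left them, time stands still between calls to the robot, and variables do not carry over. Pictures are saved under pics/ and viewed, about 8 in all and at most 12, crops included, and the job is handed in when it is done.

Besides the shell and the picture viewer there is one more tool, called after "Emit:" as name([rows], argument=value, ...), one row to a line, values as JSON. carry_out: Moves the arm, as the interface text tells. Its arguments: {"type":"object","properties":{"series":{"type":"array"}},"required":["series"]}

```bash
mkdir -p pics; ls
python3 - <<'E'
from workcell import arm
import cv2,numpy as np
o=arm.get_obs();print(o)
ims=[arm.read_camera(c) for c in("scene","side")]
for c,i in zip(("scene","side"),ims):
    cv2.imwrite(f"pics/{c}0.png",i);k=arm.get_calibration(c);print(c,k["K"].round(1).tolist(),k["pose"].round(3).tolist())
    for t in("panel","fence"):
        print(t,[(round(d["score"],2),np.round(d["at"],1).tolist()) for d in arm.boxes_of(t,c)])
E
```

```text
pics
{'clock': 0.0, 'joint_pos': array([-8.44844039e+01,  1.18844327e+01,  8.84025224e+01, -6.91486997e-04,
        7.98420402e+01, -8.62012149e+00]), 'qvel': array([-0.01779123,  0.0187143 , -0.05892405, -0.033749  , -0.02197909,
       -0.02808828]), 'effort': array([ 5.90577820e-04, -3.70877445e+01, -2.81416208e+01,  6.99460669e-02,
        3.62013874e-02, -1.89624789e-04]), 'ee_pos': array([ 0.14040752, -0.55723032,  0.40350734]), 'orientation': array([-1.79981339e+02,  1.27640080e-01, -7.58641389e+01]), 'ft_force': array([ 0.31186634, -0.11986979,  0.53600855]), 'torque': array([0.01466995, 0.00177979, 0.03238575]), 'width': 0.09381449051775481}
scene [[397.2, 0.0, 249.8], [0.0, 397.2, 193.0], [0.0, 0.0, 1.0]] [[0.585, 0.678, -0.445, 1.173], [0.811, -0.48, 0.335, -0.464], [0.014, -0.557, -0.83, 1.23], [0.0, 0.0, 0.0, 1.0]]
panel [(0.78, [194.0, 186.2]), (0.75, [313.2, 121.1]), (0.67, [289.0, 150.2]), (0.61, [242.3, 156.5]), (0.58, [261.1, 199.1]), (0.57, [182.1, 232.6])]
fence [(0.79, [278.5, 219.7])]
side [[465.8, 0.0, 258.4], [0.0, 465.8, 191.9], [0.0, 0.0, 1.0]] [[-0.96, -0.213, 0.18, 0.262], [-0.279, 0.733, -0.621, 0.934], [0.0, -0.646, -0.763, 1.247], [0.0, 0.0, 0.0, 1.0]]
panel [(0.83, [312.0, 197.9]), (0.74, [279.1, 161.0]), (0.67, [247.4, 221.5]), (0.59, [302.1, 243.8]), (0.15, [216.5, 206.6])]
fence [(0.81, [214.5, 207.3])]
```

View pics/scene0.png

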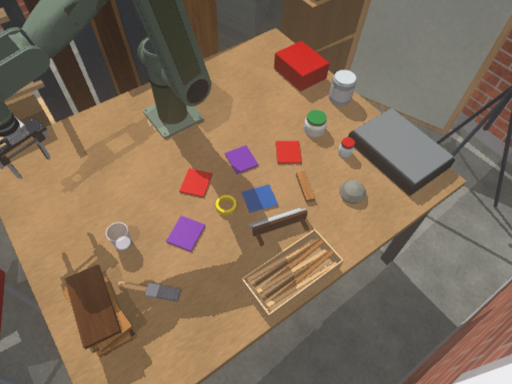

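View pics/side0.png

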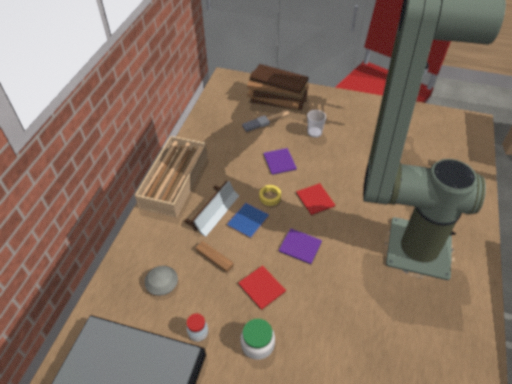

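Panel-shaped items in the scene image: red (196,183), red (289,151), purple (242,158), purple (185,233) and blue (261,199). In the side image the blue one is at (247,221), and it's the one that matches the description. I'll check it in a crop and measure it.

```bash
cat > h.py <<'E'
from workcell import arm
import cv2,numpy as np
def ray(c,uv):
    k=arm.get_calibration(c);K=k["K"];T=k["pose"]
    d=T[:3,:3]@np.linalg.solve(K,[uv[0],uv[1],1]);return T[:3,3],d
def onz(c,uv,z):
    p,d=ray(c,uv);return p+d*(z-p[2])/d[2]
def tri(uvs):
    A=np.zeros((3,3));b=np.zeros(3)
    for c,uv in uvs.items():
        p,d=ray(c,uv);d=d/np.linalg.norm(d);M=np.eye(3)-np.outer(d,d);A+=M;b+=M@p
    return np.linalg.solve(A,b)
def proj(c,P):
    k=arm.get_calibration(c);T=np.linalg.inv(k["pose"]);q=k["K"]@(T[:3,:3]@P+T[:3,3]);return q[:2]/q[2]
def blue(im):
    h=cv2.cvtColor(im,cv2.COLOR_BGR2HSV);return cv2.inRange(h,(100,110,60),(118,255,255))
E
python3 - <<'E'
from h import *
S={}
for c in("scene","side"):
    im=arm.read_camera(c)
    u,v=(261,199) if c=="scene" else (247,221)
    m=blue(im);w=np.zeros_like(m);w[v-30:v+30,u-35:u+35]=m[v-30:v+30,u-35:u+35]
    ys,xs=np.nonzero(w);W=np.array([onz(c,(x,y),.009)[:2] for x,y in zip(xs,ys)])
    print(c,len(xs),cv2.minAreaRect((W*1000).astype(np.float32)))
    for t in("panel_near","panel_far","panel","fence","fence_top","offcut","tape","tub","paint","stone"):
        r=arm.spot_point(t,c)
        for d in r[:6]:
            if d["score"]>.3:
                print(t,round(d["score"],2),np.round(d["at"],1).tolist(),onz(c,d["at"],{"fence_top":.054,"panel_near":.0045,"panel_far":.0045}.get(t,0)).round(3)[:2].tolist())
        if r:S.setdefault(t,{})[c]=r[0]["at"]
    cv2.imwrite(f"pics/crop_{c}.png",cv2.resize(im[v-60:v+60,u-75:u+85],None,fx=3,fy=3,interpolation=cv2.INTER_CUBIC))
for t in("fence","fence_top"):
    print(t,tri(S[t]).round(4))
a,b=[cv2.imread(f"pics/crop_{c}.png") for c in("scene","side")]
cv2.imwrite("pics/crop1.png",cv2.resize(np.hstack([a,b]),(800,300)))
E
```

```text
scene 567 ((555.418701171875, 45.872657775878906), (103.84967041015625, 90.70707702636719), 72.46317291259766)
panel_near 0.75 [255.1, 188.4] [0.51, 0.059]
panel_near 0.66 [197.0, 234.3] [0.55, -0.22]
panel_near 0.59 [183.7, 181.2] [0.328, -0.142]
panel_near 0.58 [252.6, 158.7] [0.39, 0.134]
panel_far 0.95 [266.1, 209.4] [0.608, 0.037]
panel_far 0.89 [298.0, 149.7] [0.458, 0.311]
panel_far 0.72 [171.4, 227.3] [0.474, -0.278]
panel_far 0.71 [230.3, 161.5] [0.351, 0.055]
panel_far 0.67 [203.8, 182.7] [0.377, -0.084]
panel 0.91 [183.2, 233.1] [0.516, -0.256]
panel 0.75 [192.7, 181.3] [0.345, -0.114]
panel 0.63 [244.1, 159.7] [0.372, 0.106]
fence 0.65 [275.8, 215.0] [0.645, 0.053]
fence_top 0.74 [278.1, 217.7] [0.681, 0.03]
offcut 0.51 [307.3, 188.4] [0.621, 0.221]
tape 0.61 [272.5, 214.8] [0.637, 0.043]
tape 0.54 [226.2, 208.3] [0.518, -0.077]
tub 0.77 [313.5, 127.6] [0.399, 0.444]
paint 0.73 [343.3, 153.3] [0.574, 0.451]
stone 0.91 [351.6, 195.7] [0.742, 0.335]
side 668 ((555.2559814453125, 51.353240966796875), (104.25653076171875, 89.0532455444336), 72.62771606445312)
panel_near 0.94 
[... 421 characters left out ...]
0.8] [0.474, -0.257]
panel_far 0.57 [250.9, 296.6] [0.464, 0.317]
panel 0.9 [248.2, 221.2] [0.553, 0.052]
panel 0.79 [300.3, 242.7] [0.367, 0.088]
panel 0.76 [313.1, 199.2] [0.365, -0.101]
panel 0.56 [264.5, 288.4] [0.433, 0.277]
panel 0.42 [261.6, 230.1] [0.5, 0.075]
fence 0.95 [225.1, 211.1] [0.64, 0.033]
fence_top 0.82 [209.3, 200.1] [0.689, 0.043]
offcut 0.97 [215.5, 253.7] [0.615, 0.203]
tape 0.67 [272.7, 195.8] [0.503, -0.077]
tape 0.46 [260.3, 227.5] [0.507, 0.066]
tub 0.64 [258.7, 339.9] [0.406, 0.435]
paint 0.96 [196.1, 333.0] [0.579, 0.464]
paint 0.35 [208.4, 203.2] [0.707, 0.017]
stone 0.64 [160.6, 285.0] [0.736, 0.353]
fence [0.6428 0.045  0.0103]
fence_top [0.6851 0.0353 0.0495]
```

View pics/crop1.png

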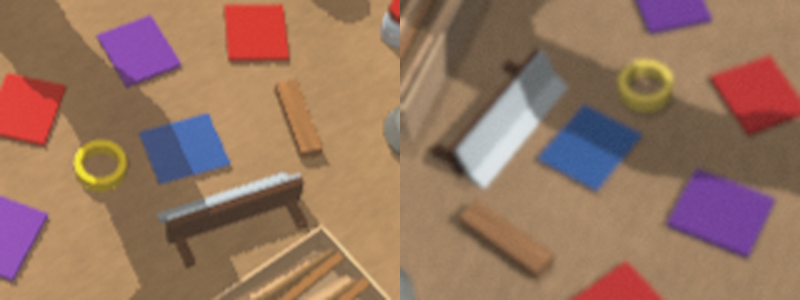

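Crop check: the blue panel (left half at (185,148), right half at (590,147)) sits right in front of the metal face, with the tape and the offcut on either side. It's the right one. Next is the fence's pose and yaw.

Run:
```python
from h import *
from scipy.optimize import least_squares,minimize
f=lambda c,uv,z:onz(c,uv,z)[:2]
for n,a,b,z,c in(("top",(228,181.8),(194,221.8),.054,"side"),("foot",(238,196.2),(206,235.8),0,"side"),("top",(250,225),(306,210.2),.054,"scene")):
    A,B=f(c,a,z),f(c,b,z);d=A-B
    if d[1]<0:d=-d
    print(c,n,((A+B)/2).round(4),np.linalg.norm(d).round(3),"yaw",np.degrees(np.arctan2(-d[0],d[1])).round(1))
# silhouette IoU fit
M={}
for c in("scene","side"):
    arm.read_camera(c);r=arm.regions_of("fence",c);M[c]=r[0]["mask"];print(r[0]["score"],M[c].sum())
def sil(c,p):
    w=np.zeros((384*4,512*4),np.uint8);cs,s=np.cos(p[2]),np.sin(p[2])
    def hull(P):
        Q=np.array([proj(c,np.array([p[0]+cs*x-s*y,p[1]+s*x+cs*y,z])) for x,y,z in P])
        cv2.fillConvexPoly(w,cv2.convexHull(((Q+.5)*4).astype(np.int32)),1)
    hull([(x,y,z) for y in(-.1,.1) for x,z in((0,0),(.019,.016),(.037,.054),(.052,.05),(.052,0))])
    return cv2.resize(w.astype(np.float32),(512,384),interpolation=cv2.INTER_AREA)
def cost(p,cs=("scene","side")):
    q=[p[0],p[1],p[2]/5];t=0
    for c in cs:
        a=sil(c,q);t+=1-np.minimum(a,M[c]).sum()/np.maximum(a,M[c]).sum()
    return t
for cs in(("scene",),("side",),("scene","side")):
    r=minimize(cost,[.643,.04,-.28*5],args=(cs,),method="Nelder-Mead",options=dict(initial_simplex=np.array([[.643,.04,-1.2],[.66,.04,-1.2],[.643,.06,-1.2],[.643,.04,-1.6]])))
    print(cs,r.x[:2].round(4),np.degrees(r.x[2]/5).round(1),r.fun)
for t,z in(("offcut",.022),("tape",.024)):
  for c in("scene","side"):
    for d in arm.regions_of(t,c)[:2]:
        ys,xs=np.nonzero(d["mask"]);W=np.array([f(c,q,z) for q in zip(xs,ys)])
        print(t,c,round(d["score"],2),cv2.minAreaRect((W*1000).astype(np.float32)))
```

```text
side top [0.6804 0.045 ] 0.198 yaw -14.5
side foot [0.6429 0.0526] 0.195 yaw -14.5
scene top [0.6807 0.031 ] 0.204 yaw -18.6
0.57 823
0.58 1226
('scene',) [0.6419 0.0478] -16.2 0.15326142311096191
('side',) [0.6431 0.0503] -15.5 0.10981333255767822Traceback (most recent call last):
  File "<stdin>", line 25, in <module>
    res = _minimize_neldermead(fun, x0, args, callback, bounds=bounds,
                               **options)
    fxr = func(xr)
    fx = function(np.copy(x), *(wrapper_args + args))
  File "<stdin>", line 22, in cost
  File "<stdin>", line 17, in sil
  File "<stdin>", line 15, in hull
  File "h.py", line 14, in proj
    k=arm.get_calibration(c);T=np.linalg.inv(k["pose"]);q=k["K"]@(T[:3,:3]@P+T[:3,3]);return q[:2]/q[2]
ValueError: time passes only in moves, steps and waits
```

```bash
cat >> h.py <<'E'
from scipy.spatial.transform import Rotation as R
F=np.array([.6425,.049]);YF=-16.
a=np.radians(YF);fx=np.array([np.cos(a),np.sin(a)]);fy=np.array([-np.sin(a),np.cos(a)])
def st():
    o=arm.get_obs();p=o["ee_pos"];d=p[:2]-F
    print("t",round(o["clock"],2),"fence xy",(d@fx).round(4),(d@fy).round(4),"tipz",round(p[2]-.199,4),"rpy",o["orientation"].round(2),"w",round(o["width"],3),"F",o["ft_force"].round(1));return o
def to(o,xf,yf,tip):
    "shift in tool axes to fence-frame x,y and tip height; turn to yaw -106 pointing down"
    Rm=R.from_euler("xyz",o["orientation"],degrees=True);G=R.from_euler("xyz",[180,0,YF-90],degrees=True)
    P=np.r_[F+xf*fx+yf*fy,tip+.199]
    print((xf,yf,tip),"shift",Rm.inv().apply(P-o["ee_pos"]).round(4).tolist(),"turn",(Rm.inv()*G).as_rotvec().round(3).tolist())
E
python3 -c "
from h import *
o=st();to(o,-.155,-.025,.12)"
```

```text
t 1.6 fence xy -0.3154 -0.7215 tipz 0.2056 rpy [-180.      0.    -75.86] w 0.094 F [-0.1  0.1  0.7]
(-0.155, -0.025, 0.12) shift [-0.5218, -0.4884, 0.0857] turn [-0.0, 0.0, 0.526]
```

Emit:
carry_out([
  [[-0.522,-0.488,0.086],[0,0,0.526],0.36],
  [[-0.522,-0.488,0.086],[0,0,0.526],0.36],
  [[-0.522,-0.488,0.086],[0,0,0.526],0.36],
  [[-0.522,-0.488,0.086],[0,0,0.526],0.36],
  [[-0.522,-0.488,0.086],[0,0,0.526],0.36],
  [[-0.522,-0.488,0.086],[0,0,0.526],0.36],
  [[-0.522,-0.488,0.086],[0,0,0.526],0.36],
  [[-0.522,-0.488,0.086],[0,0,0.526],0.36],
  [[-0.522,-0.488,0.086],[0,0,0.526],0.36],
  [[-0.522,-0.488,0.086],[0,0,0.526],0.36],
])

```text
clock: 2.85
ee_pos: [0.4414, -0.0125, 0.3303]
orientation: [-179.9, -0.0, -106.0]
ft_force: [0.2, -0.9, 0.4]
width: 0.0602
```

```bash
python3 -c "
from h import *
o=st();to(o,-.155,-.025,.12);to(o,-.155,-.025,.02)"
```

```text
t 2.85 fence xy -0.1763 -0.1146 tipz 0.1313 rpy [-1.7989e+02 -1.0000e-02 -1.0598e+02] w 0.06 F [ 0.2 -0.9  0.4]
(-0.155, -0.025, 0.12) shift [-0.0896, -0.0213, 0.0113] turn [-0.002, -0.0, 0.0]
(-0.155, -0.025, 0.02) shift [-0.0896, -0.0211, 0.1113] turn [-0.002, -0.0, 0.0]
```

Emit:
carry_out([
  [[-0.06,-0.014,0.01],[0,0,0],0.36],
  [[-0.09,-0.021,0.011],[0,0,0],0.36],
  [[-0.09,-0.021,0.05],[0,0,0],0.36],
  [[-0.09,-0.021,0.08],[0,0,0],0.36],
  [[-0.09,-0.021,0.105],[0,0,0],0.36],
  [[-0.09,-0.021,0.105],[0,0,0],0.36],
  [[-0.09,-0.021,0.105],[0,0,0],0.36],
])

```text
clock: 3.72
ee_pos: [0.4862, 0.0662, 0.2259]
orientation: [-179.9, 0.0, -106.0]
ft_force: [-0.4, -0.3, -0.5]
width: 0.0599
```

```bash
python3 -c "
from h import *
o=st();to(o,-.155,-.025,.003)
i=arm.read_camera('side');j=arm.read_camera('scene')
cv2.imwrite('pics/c2.png',cv2.resize(np.hstack([j[130:250,180:340],i[160:280,172:332]]),(800,300),interpolation=cv2.INTER_CUBIC))"
```

```text
t 3.73 fence xy -0.1549 -0.0265 tipz 0.0269 rpy [-1.7991e+02  2.0000e-02 -1.0600e+02] w 0.06 F [-0.4 -0.3 -0.5]
(-0.155, -0.025, 0.003) shift [-0.0015, 0.0001, 0.0239] turn [-0.002, 0.0, 0.0]
```

View pics/c2.png

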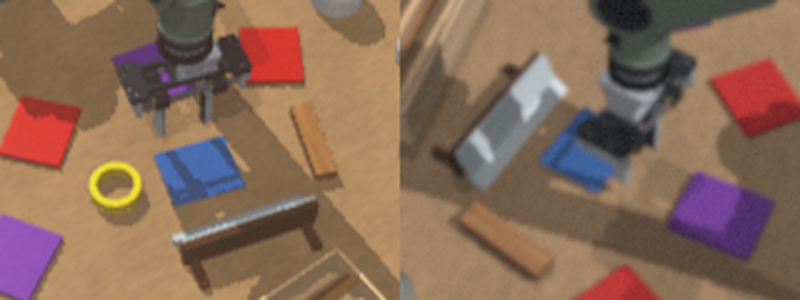

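The fingers are behind the near edge at scene crop (185,115), centred on the blue panel (200,170). I'll descend and check the height.

Emit:
carry_out([
  [[-0.001,0,0.015],[0,0,0],0.36],
  [[-0.001,0,0.022],[0,0,0],0.36],
  [[-0.001,0,0.022],[0,0,0],0.36],
  [[-0.001,0,0.022],[0,0,0],0.36],
])

```text
clock: 4.32
ee_pos: [0.4859, 0.0672, 0.2029]
orientation: [180.0, -0.0, -106.0]
ft_force: [0.0, -0.5, -0.3]
width: 0.0601
```

Emit:
carry_out([
  [[0,-0.01,0.001],[0,0,0],0.36],
  [[0,-0.02,0.001],[0,0,0],0.36],
  [[0,-0.03,0.001],[0,0,0],0.36],
  [[0,-0.04,0.001],[0,0,0],0.36],
  [[0,-0.05,0.001],[0,0,0],0.36],
  [[0,-0.06,0.001],[0,0,0],0.36],
  [[0,-0.07,0.001],[0,0,0],0.36],
  [[0,-0.08,0.001],[0,0,0],0.36],
  [[0,-0.09,0.001],[0,0,0],0.36],
  [[0,-0.095,0.001],[0,0,0],0.36],
])

```text
clock: 5.58
ee_pos: [0.578, 0.0407, 0.202]
orientation: [-180.0, 0.0, -106.0]
ft_force: [-1.6, 0.1, -0.9]
width: 0.0602
```

```bash
python3 -c "
from h import *
o=st();to(o,-.022,-.025,.003)
i=arm.read_camera('side');j=arm.read_camera('scene')
cv2.imwrite('pics/c3.png',cv2.resize(np.hstack([j[130:250,180:340],i[160:280,172:332]]),(800,300),interpolation=cv2.INTER_CUBIC))"
```

```text
t 5.58 fence xy -0.0597 -0.0257 tipz 0.003 rpy [-179.96    0.   -106.01] w 0.06 F [-1.6  0.1 -0.9]
(-0.022, -0.025, 0.003) shift [-0.0007, -0.0377, 0.0] turn [-0.001, 0.0, -0.0]
```

View pics/c3.png

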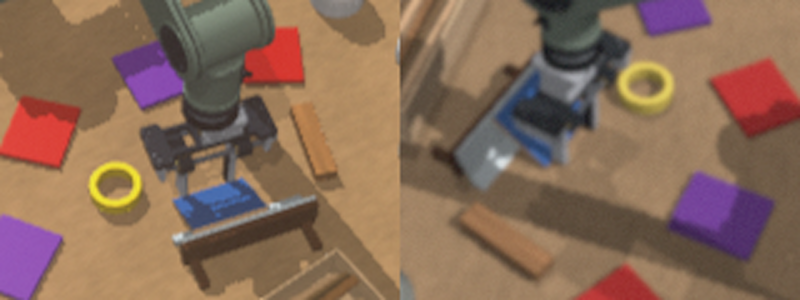

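The panel's far edge is climbing the face squarely (scene crop (220,200)). I'll push it home.

Emit:
carry_out([
  [[0,-0.006,0],[0,0,0],0.36],
  [[0,-0.012,0],[0,0,0],0.36],
  [[0,-0.018,0],[0,0,0],0.36],
  [[0,-0.024,0],[0,0,0],0.36],
  [[0,-0.029,0],[0,0,0],0.36],
  [[0,-0.034,0],[0,0,0],0.36],
  [[0,-0.038,0],[0,0,0],0.36],
  [[0,-0.041,0],[0,0,0],0.36],
  [[0,-0.042,0],[0,0,0],0.36],
])

```text
clock: 6.8
ee_pos: [0.6178, 0.0294, 0.2019]
orientation: [180.0, -0.0, -106.0]
ft_force: [-0.2, 0.5, -0.2]
width: 0.06
```

```bash
python3 -c "
from h import *
o=st()
i=arm.read_camera('side');j=arm.read_camera('scene')
for c in ('side','scene'):
  for t in ('panel_far',):
    print(c,[(round(d['score'],2),d['at']) for d in arm.spot_point(t,c)])
  print('expect far',proj(c,np.r_[F+.053*fx-.025*fy,.079]))
cv2.imwrite('pics/c4.png',cv2.resize(np.hstack([j[130:250,180:340],i[160:280,172:332]]),(800,300),interpolation=cv2.INTER_CUBIC))"
```

```text
t 6.8 fence xy -0.0184 -0.0257 tipz 0.0029 rpy [ 180.     -0.   -105.99] w 0.06 F [-0.2  0.5 -0.2]
side [(0.94, [247.0, 298.7]), (0.75, [300.9, 199.0]), (0.7, [293.1, 158.3]), (0.68, [302.8, 233.5]), (0.63, [208.1, 200.5]), (0.62, [216.3, 189.2]), (0.6, [270.8, 197.1]), (0.38, [220.0, 200.7])]
expect far [212.84248185 188.12002823]
scene [(0.85, [208.9, 185.0]), (0.8, [277.2, 216.2]), (0.7, [298.1, 149.2]), (0.67, [174.8, 227.2]), (0.65, [230.8, 161.0]), (0.47, [281.4, 217.1])]
expect far [275.1433963  218.05652256]
```

View pics/c4.png

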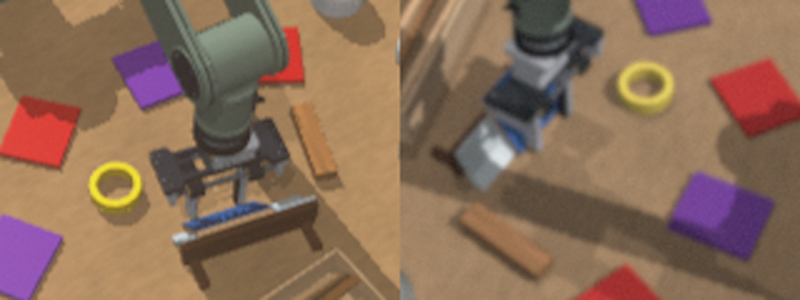

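Emit:
carry_out([
  [[0,-0.002,0],[0,0,0],0.36],
  [[0,-0.003,0],[0,0,0],0.36],
  [[0,-0.003,0],[0,0,0],0.36],
])

```text
clock: 7.38
ee_pos: [0.6206, 0.0286, 0.202]
orientation: [-180.0, 0.0, -106.0]
ft_force: [-1.2, 0.3, 0.1]
width: 0.0603
```

Emit:
carry_out([
  [[0,0.005,0],[0,0,0],0.36],
  [[0,0.02,0],[0,0,0],0.36],
  [[0,0.05,0],[0,0,0],0.36],
  [[0,0.08,-0.04],[0,0,0],0.36],
  [[0,0.08,-0.1],[0,0,0],0.36],
  [[0,0.08,-0.15],[0,0,0],0.36],
  [[0,0.08,-0.15],[0,0,0],0.36],
])

```text
clock: 8.25
ee_pos: [0.5452, 0.0507, 0.3579]
orientation: [-179.3, 0.2, -106.0]
ft_force: [-0.3, 0.9, -0.8]
width: 0.0602
```

```bash
python3 -c "
from h import *
o=st();to(o,.085,-.025,.15)
i=arm.read_camera('side');j=arm.read_camera('scene')
S={}
for c,e in (('side',(213,188)),('scene',(275,218))):
  r=[d for d in arm.spot_point('panel_far',c) if np.hypot(*(np.array(d['at'])-e))<18];print(c,[(d['score'],d['at']) for d in r])
  if r:S[c]=min(r,key=lambda d:np.hypot(*(np.array(d['at'])-e)))['at']
if len(S)==2:
  P=tri(S);print(P,(P[:2]-F)@fx,(P[:2]-F)@fy)
cv2.imwrite('pics/c5.png',cv2.resize(np.hstack([j[130:250,180:340],i[160:280,172:332]]),(800,300),interpolation=cv2.INTER_CUBIC))"
```

```text
t 8.25 fence xy -0.094 -0.0252 tipz 0.1589 rpy [-1.7931e+02  1.5000e-01 -1.0599e+02] w 0.06 F [-0.3  0.9 -0.8]
(0.085, -0.025, 0.15) shift [-0.0001, -0.1788, 0.0111] turn [-0.012, 0.003, 0.0]
side [(0.73, [213.6, 190.3])]
scene [(0.74, [278.4, 216.1])]
[0.68375064 0.02171976 0.07979704] 0.04717211179414734 -0.014853238087812541
```

View pics/c5.png

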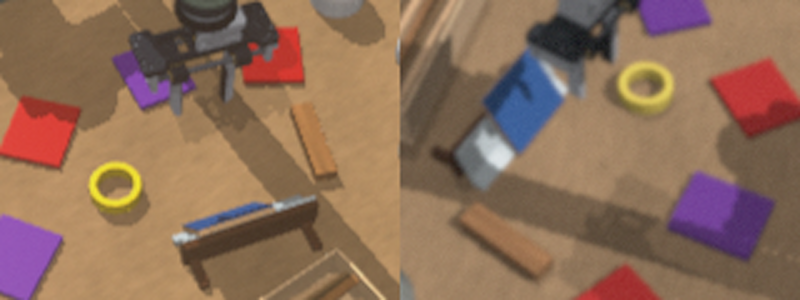

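The panel leans on the fence, blue side towards the robot (side crop (525,100)), with its far edge measured at z≈80 mm, x'≈50 mm. Next I'll go over and down behind it.

Emit:
carry_out([
  [[0,-0.06,0.005],[0,0,0],0.36],
  [[0,-0.12,0.01],[0,0,0],0.36],
  [[0,-0.179,0.01],[0,0,0],0.36],
  [[0,-0.179,0.01],[0,0,0],0.36],
  [[0,-0.179,0.01],[0,0,0],0.36],
  [[0,-0.179,0.05],[0,0,0],0.36],
  [[0,-0.179,0.07],[0,0,0],0.36],
  [[0,-0.179,0.08],[0,0,0],0.36],
  [[0,-0.179,0.08],[0,0,0],0.36],
])

```text
clock: 9.57
ee_pos: [0.7151, 0.0016, 0.2717]
orientation: [179.9, -0.0, -106.0]
ft_force: [0.3, -0.1, -0.0]
width: 0.06
```

```bash
python3 -c "
from h import *
o=st();to(o,.085,-.022,.062)
i=arm.read_camera('side');j=arm.read_camera('scene')
cv2.imwrite('pics/c6.png',cv2.resize(np.hstack([j[130:250,180:340],i[160:280,172:332]]),(800,300),interpolation=cv2.INTER_CUBIC))"
```

```text
t 9.57 fence xy 0.0829 -0.0256 tipz 0.0727 rpy [ 1.7994e+02 -1.0000e-02 -1.0598e+02] w 0.06 F [ 0.3 -0.1 -0. ]
(0.085, -0.022, 0.062) shift [-0.0036, -0.0021, 0.0107] turn [0.001, -0.0, 0.0]
```

View pics/c6.png

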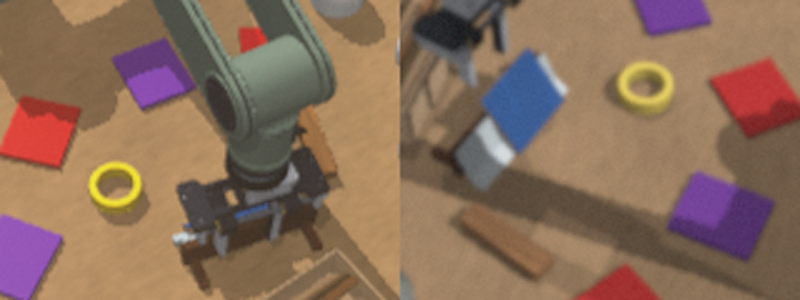

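Emit:
carry_out([
  [[-0.004,0,0.006],[0,0,0],0.36],
  [[-0.004,0,0.01],[0,0,0],0.36],
  [[-0.004,0.01,0.01],[0,0,0],0.36],
  [[-0.004,0.02,0.01],[0,0,0],0.36],
  [[-0.004,0.028,0.01],[0,0,0],0.36],
  [[-0.004,0.036,0.01],[0,0,0],0.36],
  [[-0.004,0.044,0.01],[0,0,0],0.36],
  [[-0.004,0.052,0.01],[0,0,0],0.36],
  [[-0.004,0.058,0.01],[0,0,0],0.36],
  [[-0.004,0.064,0.01],[0,0,0],0.36],
])

```text
clock: 10.92
ee_pos: [0.6548, 0.0229, 0.2619]
orientation: [180.0, -0.0, -106.0]
ft_force: [-0.5, -1.0, 0.0]
width: 0.0607
```

```bash
python3 -c "
from h import *
o=st();to(o,-.04,-.022,.062)
i=arm.read_camera('side');j=arm.read_camera('scene')
cv2.imwrite('pics/c7.png',cv2.resize(np.hstack([j[130:250,180:340],i[160:280,172:332]]),(800,300),interpolation=cv2.INTER_CUBIC))"
```

```text
t 10.93 fence xy 0.019 -0.0217 tipz 0.0629 rpy [ 179.99   -0.   -105.99] w 0.061 F [-0.5 -1.   0. ]
(-0.04, -0.022, 0.062) shift [0.0003, 0.059, 0.0009] turn [0.0, -0.0, 0.0]
```

View pics/c7.png

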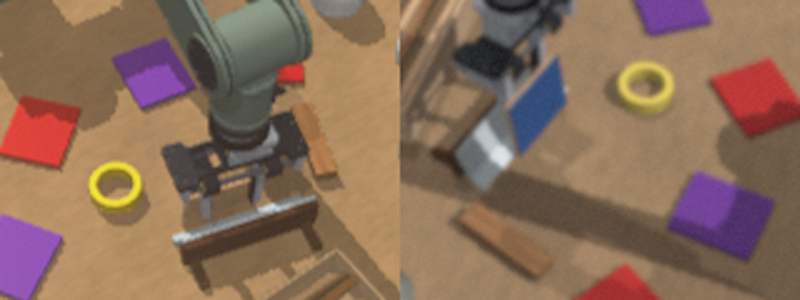

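The panel is now nearly upright (side crop (540,105)). I'll keep sweeping it towards the robot.

Emit:
carry_out([
  [[0,0.006,0],[0,0,0],0.36],
  [[0,0.012,0],[0,0,0],0.36],
  [[0,0.018,0],[0,0,0],0.36],
  [[0,0.024,0],[0,0,0],0.36],
  [[0,0.03,0],[0,0,0],0.36],
  [[0,0.036,0],[0,0,0],0.36],
  [[0,0.042,0],[0,0,0],0.36],
  [[0,0.048,0],[0,0,0],0.36],
  [[0,0.054,0],[0,0,0],0.36],
  [[0,0.054,0],[0,0,0],0.36],
])

```text
clock: 12.28
ee_pos: [0.6029, 0.0379, 0.2619]
orientation: [180.0, -0.0, -106.0]
ft_force: [-0.0, 0.3, 0.4]
width: 0.06
```

Emit:
carry_out([
  [[0,0,-0.05],[0,0,0],0.36],
  [[0,0,-0.1],[0,0,0],0.36],
  [[0,0.05,-0.15],[0,0,0],0.36],
  [[0.06,0.06,-0.15],[0,0,0],0.36],
  [[0.12,0.06,-0.15],[0,0,0],0.36],
  [[0.18,0.06,-0.15],[0,0,0],0.36],
  [[0.24,0.06,-0.15],[0,0,0],0.36],
  [[0.24,0.06,-0.15],[0,0,0],0.36],
  [[0.24,0.06,-0.15],[0,0,0],0.36],
])

```text
clock: 13.4
ee_pos: [0.4795, -0.1765, 0.412]
orientation: [-180.0, 0.0, -106.0]
ft_force: [0.5, 0.3, 0.5]
width: 0.0601
```

```bash
python3 -c "
from h import *
o=st()
i=arm.read_camera('side');j=arm.read_camera('scene')
for t,z in(('offcut',0),('tape',0),('fence',0)):
  for c in('scene','side'):
    print(t,c,[(round(d['score'],2),onz(c,d['at'],z).round(3)[:2].tolist()) for d in arm.spot_point(t,c)[:2]])
cv2.imwrite('pics/c8.png',cv2.resize(np.hstack([j[130:250,180:340],i[160:280,172:332]]),(800,300),interpolation=cv2.INTER_CUBIC))"
```

```text
t 13.4 fence xy -0.0945 -0.2617 tipz 0.213 rpy [-1.7999e+02  4.0000e-02 -1.0605e+02] w 0.06 F [0.5 0.3 0.5]
offcut scene [(0.71, [0.574, 0.054]), (0.51, [0.621, 0.211])]
offcut side [(0.66, [0.617, 0.216])]
tape scene [(0.78, [0.518, -0.071])]
tape side [(0.6, [0.506, -0.064])]
fence scene [(0.71, [0.633, 0.047])]
fence side [(0.6, [0.643, 0.047])]
```

View pics/c8.png

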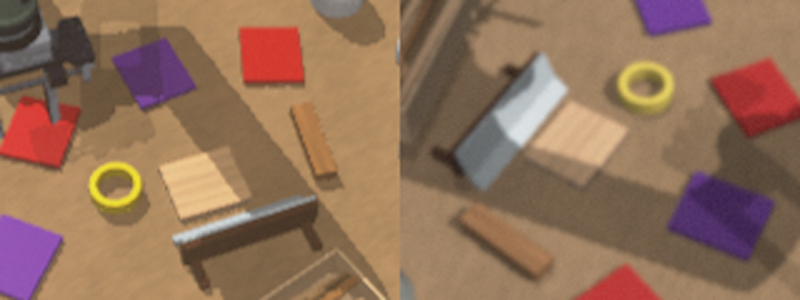

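The bare wood face is up at scene crop (205,183) and side crop (578,142). The tape and offcut haven't moved in the picture. One flatness check, then I'll hand in.

```bash
python3 -c "
from h import *
for c,e in(('scene',(263,204)),('side',(243,217))):
  arm.read_camera(c)
  r=[d for d in arm.regions_of('panel',c) if np.hypot(*(np.array(d['at'])-e))<12]
  for d in r[:1]:
    ys,xs=np.nonzero(d['mask']);W=np.array([(onz(c,q,.009)[:2]-F)@np.c_[fx,fy] for q in zip(xs,ys)])
    print(c,d['score'],'x',W[:,0].min().round(3),W[:,0].max().round(3),cv2.minAreaRect((W*1000).astype(np.float32)))
st();print(arm.close_job())"
```

```text
scene 0.63 x -0.116 -0.01 ((-62.744266510009766, -28.92508316040039), (113.09285736083984, 105.54053497314453), 89.98945617675781)
side 0.57 x -0.116 -0.012 ((-63.785518646240234, -21.593704223632812), (121.70230865478516, 104.19188690185547), 89.69538116455078)
t 14.0 fence xy -0.0945 -0.2615 tipz 0.213 rpy [-180.     -0.   -105.97] w 0.06 F [ 0.  -0.5 -0.2]
the job is handed in; nothing more can be done
None
```

The blue panel is turned over: it lies flat on its blue face with the bare wood up, on the robot's side of the fence. I handed the job in at 14.0 s of the 48 s allowed. I pushed it with two spread fingertips up the fence until it leaned, with its far edge measured about 80 mm high. Then I went over and behind the raised edge and swept it back past upright until it fell. It was never gripped or lifted.

- **Panel:** both cameras put it flat, square to the fence, and 10–12 mm clear of the foot line. The outlines the networks gave were slightly large, about 104–106 by 113–122 mm against the true 95 by 110 mm.
- **Forces:** the readings I checked stayed under about 2 N, and at the end the gripper was clear of everything.
- **Other objects:** in the last close-up the tape, offcut and fence looked unmoved. Network positions for the tape and offcut differed by up to 13 mm before and after, which I took as network scatter. I did not re-measure the tub, cup, brush, stone or paint; the arm's path stayed clear of them.
- **Disagreement:** one network answer placed "offcut" on the turned panel, a false hit on its bare wood; the real offcut was also found where it started.

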